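Roll-check two seed tubes and reject the one that lifts

TASK

Two capped seed tubes lie on the steel roll gauge; one of them has a cap screwed on askew, so that it wobbles and lifts as it rolls. Roll each tube gently along the plate to the two guide rails: let the true one roll right through under them and leave it on the plate beyond; when the other binds at the rails, stop pushing at once, draw it back, and lay it in the grey reject tray. Do not force a tube into the rails, do not lift the true tube off the plate, and leave everything else on the bench alone.

Things in the scene. Friction and masses are not known exactly. Their poses are not given: they have to be found in the camera images.
- gauge: steel roll gauge, fixed: plate 400 mm long (x -250 to +150), 156 wide, top face 12 mm above the bench and this origin. Own x = rolling direction, start end to far end; z up. Fences 14 mm above the plate along both sides (140 apart inside) and the far end (inner face x = +142).
- rails: two aluminium guide rails fixed to the gauge (same origin, axes) over a tube's two ends, x -30 to +40; undersides 34 mm above the plate, tops 42; open slot between them, y -41 to +41, where a finger can follow the tube's middle. A true tube (32 mm) rolls freely under; the askew one (37 mm over the cap) binds within 10 mm of the rails' front edges, however it is turned.
- tube_a: seed tube: smooth aluminium, 32 mm diameter, 120 long, white ridged cap 22 mm long on its +y end, 0.14 kg. Origin at its centre, on the axis; own y along the tube. Lies across the plate before the rails, nearly square to the rolling direction; may be the nearer or the farther one. Rolls easily when pushed and soon stops. Rolling shows whether it is the true or the askew one.
- tube_b: the other seed tube, of the same make, size and origin and lying in the same way. One of the two has its cap on askew: the cap's rim stands 1 to 4 mm proud and lifts that end as it rolls. Rolling shows which.
- reject_tray: open grey plastic tray, heavy enough to stay put: 190 mm (its x) by 110 mm (its y) outside, 45 mm high, walls 4 mm, floor 4 mm. Origin under its centre. The tube fits in it lying along the tray's x.
- jar_red: bystander: seed jar 86 mm square, 152 mm high with white lid, beyond the gauge. Origin under its centre.
- jar_black: bystander: the same jar with black seed, beyond the gauge. Origin under its centre.
- jar_small: bystander: small seed jar 60 mm square, 106 mm high, near the tray. Origin under its centre.
- spare_cap: bystander: loose white cap standing on the bench, 36 mm diameter, 22 mm high. Origin under its centre.
- brush: bystander: small hand brush lying on the bench to the left of the gauge.
- bowl: bystander: steel bowl, 100 mm across, 40 mm high. Origin under its centre.
There are look-alikes about, which are no part of the job. Leave any orange or red look-alike of the tube_a alone.

How it is judged:
By the outcome, as a careful person would: the job done as asked, in the order asked, and still so for the second after the job is handed in, with the robot touching nothing.
It also fails if it takes over 61 s, if anything falls off the work surface, if the arm or the gripper's body presses on something with over 40 N, if the wrist force passes 120 N, or if a joint passes its speed limit or range.

ROBOT

A 6-joint arm with a two-finger parallel gripper is mounted at the origin on the work surface. World frame = base frame: x ahead of the robot, y to its left, z up, the work surface at z = 0. Lengths are in m, angles in rad, forces in N, time in s.
With the tool pointing down it reaches from about 0.275 to 0.825 m from the base axis. Payload 4.9 kg.
Tool frame: the origin (TCP) lies at the very end of the fingers, on their centre line; the grasp point (between the pads) lies 19 mm behind it; x points along the fingers, y is the direction in which the jaws open and shut, and the axes are right-handed (so a half turn about x gives the same grasp; the last joint's range is limited). The gripper opens to 85 mm and grips with 20 to 120 N. Pads are 22 mm wide; open, the fingers measure 114 mm over their backs; the gripper's body (76 mm by 85 mm) begins 54 mm behind the grasp point. The pads swing forward as they close: fully open they stand 13 mm farther back than shut.
Start: joints at [-1.314, 0.326, -0.193, 1.052, 0, 1.437], TCP at [0.21, -0.509, 0.231] pointing down, gripper open.
Joint ranges: [-2.65, 2.65], [-0.97, 1.79], [-1.3, 1.35], [-1.93, 2.1], [-1.47, 1.37], [-3.14, 3.14]. Speed limits (rad/s): [2.57, 2.57, 3.14, 3.14, 3.14, 3.14].

INTERFACE

Orientations are given as a rotation vector (axis times angle).
In Python, from plant import manip, capture, calibration, workorder gives the robot as it stands. The module is installed in compiled form; this text tells all that it offers.
- The arm moves only by the tool move_arm, never from a script. Its argument "moves" is a list of rows, each an object with "xyz": the shift along the tool's x, y, z in mm, a list of three; "rotation": the turn, a rotation vector about the tool's x, y, z in rad, a list of three; "grip": the opening in per cent of the stroke, from 0 (shut) to 100 (fully open). A call has 1 to 10 rows; each row is the pose to reach, as a shift and turn from the pose commanded when the call began, along the tool's axes at that moment; what a row does not reach only later rows make up. A row lasts 1/8 s, in which the tool goes at most 62.5 mm and 10.7 degrees, less where a joint would pass 70% of its speed; a pose out of reach is approached as far as the arm can. A call with a gripper value outside its range is refused whole. The fingers move at their own pace and stop on an object; the grip force is fixed at half the most. Time passes only in rows, so rows that repeat a pose let the fingers close. It gives the time, the measured TCP pose, the force and the opening at its end, in the units of the state.
- manip.sense(): the state, without advancing time (a new reading comes with each control period).
- capture(name): name is "scene" or "top"; returns the picture (420x560x3 uint8, red, green, blue); there is no depth.
- calibration(name): a dict with "camera_matrix" (3x3 intrinsics, pixels), "pose" (4x4, takes a point from camera to world coordinates). Camera axes: x right, y up, looking along -z (the intrinsics and any distortion apply to the point x, -y, -z); pixel columns grow to the right and rows downward; lengths in m; the calibration is good to about 2 mm. A picture is of the moment at which its call begins. calibration takes no time and is no camera call.
- workorder.job_done(): hands the job in, once; it reports no verdict.
The state is a dict: "clock": time; "qpos": joint angles; "qd": joint speeds; "joint_efforts": joint torques, N m; "tcp_pos": TCP position; "tool_rot": TCP orientation; "ft_force": force on the tool from outside, world axes, zero at the start; "torque": the same for the moment, N m; "width": finger opening in m.
Only numpy, scipy, OpenCV 4.12 (cv2) and the standard library are available. Lean on these libraries where they do the work, as an engineer would, in place of code of your own. Each camera call takes 0.05 s, during which the arm holds its last target. There are 200 camera calls.

## Working session

There is one attempt and no reset: what is moved stays moved. The work goes in short steps, Python scripts to look and compute and a tool call to move; the robot and the scene stay as the last step left them, time stands still between calls to the robot, and variables do not carry over. Pictures are saved under pics/ and viewed, about 8 in all and at most 12, crops included, and the job is handed in when it is done.

Besides the shell and the picture viewer there is one more tool, called after "Emit:" in YAML: its name, and indented under it one key for each argument. move_arm: Moves the arm, as the interface text tells. Its arguments: {"type":"object","properties":{"moves":{"type":"array"}},"required":["moves"]}

```bash
mkdir -p pics; python3 - <<'E'
from plant import manip,capture,calibration
import cv2,numpy as np
for n in("scene","top"):
    cv2.imwrite(f"pics/{n}0.png",cv2.cvtColor(capture(n),cv2.COLOR_RGB2BGR))
    c=calibration(n);print(n,{k:np.round(v,4).tolist() if not isinstance(v,str) else v for k,v in c.items()})
s=manip.sense();print({k:np.round(v,3).tolist() for k,v in s.items()})
E
```

```text
scene {'camera_matrix': [[439.8544, 0.0, 275.5251], [0.0, 439.8544, 213.1108], [0.0, 0.0, 1.0]], 'pose': [[0.9119, -0.3226, 0.2539, 0.7842], [0.4101, 0.7433, -0.5285, -0.6464], [-0.0182, 0.586, 0.8101, 1.0057], [0.0, 0.0, 0.0, 1.0]]}
top {'camera_matrix': [[384.0857, 0.0, 276.1548], [0.0, 384.0857, 215.6943], [0.0, 0.0, 1.0]], 'pose': [[0.0211, 0.9848, -0.1727, 0.3255], [-0.9995, 0.0169, -0.0253, -0.0414], [-0.022, 0.1731, 0.9847, 1.0206], [0.0, 0.0, 0.0, 1.0]]}
{'clock': 0.1, 'qpos': [-1.314, 0.327, -0.193, 1.052, -0.0, 1.437], 'qd': [0.002, -0.001, 0.001, -0.0, 0.0, 0.001], 'joint_efforts': [0.0, -44.424, 26.304, 0.008, -0.0, 0.0], 'tcp_pos': [0.209, -0.508, 0.231], 'tool_rot': [2.008, 0.399, -2.008], 'ft_force': [0.54, -0.33, -0.593], 'torque': [0.013, -0.043, -0.037], 'width': 0.085}
```

View pics/scene0.png

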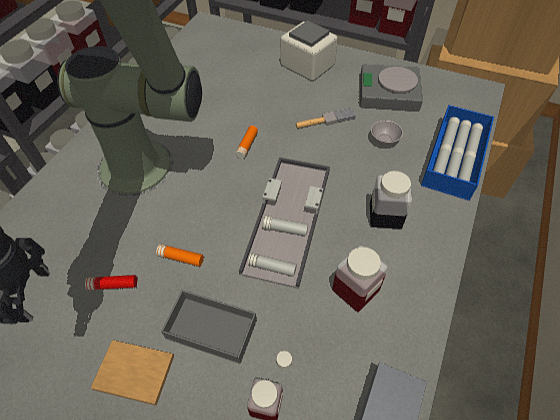

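View pics/top0.png

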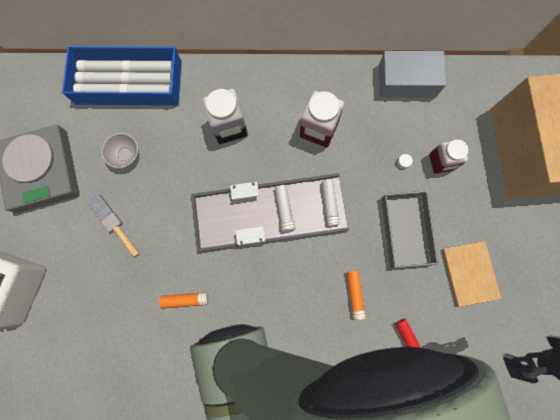

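The scene shows the gauge running along world +y, with the near tube at top px (331,203) and the farther one at (285,208). The rails are at (245,192) and (250,236), and the tray is at (409,231). Next I'll enlarge a crop and measure.

```bash
cat > h.py <<'E'
from plant import manip,capture,calibration
import cv2,numpy as np
def ray(n,uv,z):
    c=calibration(n);K=np.array(c["camera_matrix"]);T=np.array(c["pose"])
    d=np.linalg.inv(K)@np.array([uv[0],uv[1],1.]);d=T[:3,:3]@(d*[1,-1,-1]);o=T[:3,3]
    return o+d*(z-o[2])/d[2]
def proj(n,p):
    c=calibration(n);K=np.array(c["camera_matrix"]);T=np.array(c["pose"])
    q=T[:3,:3].T@(np.array(p)-T[:3,3])*[1,-1,-1];q=K@q;return q[:2]/q[2]
def save(n,f,x0,y0,w,h,s):
    im=cv2.cvtColor(capture(n),cv2.COLOR_RGB2BGR)[y0:y0+h,x0:x0+w]
    cv2.imwrite(f"pics/{f}.png",cv2.resize(im,None,fx=s,fy=s,interpolation=cv2.INTER_CUBIC))
E
python3 - <<'E'
from h import *
save("top","t1",180,165,266,115,3)
import numpy as np
print("start fence-top corners approx")
for uv in[(193,208),(340,176),(347,232),(199,250)]:print(uv,ray("top",uv,.026).round(4))
for uv in[(386,194),(428,193),(435,268),(389,270)]:print("tray",uv,ray("top",uv,.045).round(4))
E
```

```text
start fence-top corners approx
(193, 208) [0.5168 0.2051 0.026 ]
(340, 176) [ 0.6103 -0.184   0.026 ]
(347, 232) [ 0.46  -0.201  0.026]
(199, 250) [0.4059 0.1829 0.026 ]
tray (386, 194) [ 0.5585 -0.2996  0.045 ]
tray (428, 193) [ 0.5628 -0.4075  0.045 ]
tray (435, 268) [ 0.3708 -0.4158  0.045 ]
tray (389, 270) [ 0.3635 -0.3015  0.045 ]
```

View pics/t1.png

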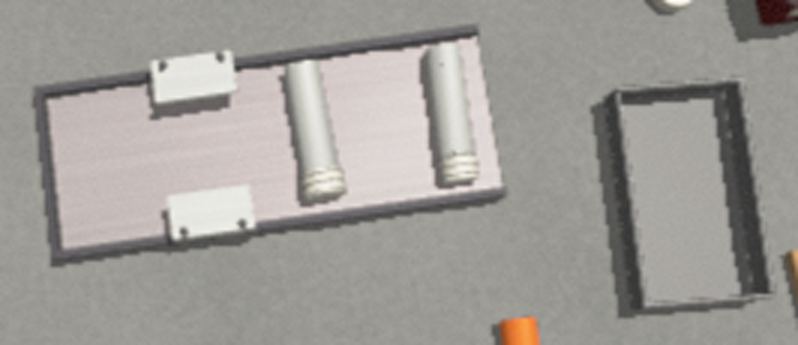

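```bash
python3 - <<'E'
from h import *
P=lambda u,v,z:ray("top",((u+.5)/3-.5+180,(v+.5)/3-.5+165),z)[:2]
sf,sn,ff,fn=[P(*q,.026) for q in((478,27),(506,191),(36,89),(53,262))]
print("corners",sf,sn,ff,fn)
ax=((ff-sf)/np.linalg.norm(ff-sf)+(fn-sn)/np.linalg.norm(fn-sn));yaw=np.arctan2(ax[1],ax[0]);print("yaw",np.degrees(yaw),np.linalg.norm(ff-sf),np.linalg.norm(fn-sn),np.linalg.norm(ff-fn))
e=np.array([np.cos(yaw),np.sin(yaw)]);n=np.array([-e[1],e[0]])
O=(sf+sn+ff+fn)/4+.05*e;print("O",O,"e",e)
G=lambda p:(np.array([(p-O)@e,(p-O)@n])*1000).round(1)
for q in((151,62),(234,52),(236,95),(157,105),(167,194),(249,186),(256,228),(174,241)):print("rail",G(P(*q,.054)))
for nm,a,b in(("far",(304,65),(324,195)),("near",(443,45),(460,178))):
    a=P(*a,.028);b=P(*b,.028);d=b-a;print(nm,(a+b)/2,G((a+b)/2),np.linalg.norm(d),"angle of +y vs gauge y deg",np.degrees(np.arctan2(d@e,d@n))*-1)
T=[P(*q,.045) for q in((612,92),(740,82),(770,295),(640,308))];t=sum(T)/4;print("tray",T,t,np.degrees(np.arctan2(*( (T[0]+T[1]-T[2]-T[3])[::-1]))))
# check gauge against scene view
for g in((150,78),(150,-78),(-250,78),(-250,-78)):
    p=O+e*g[0]/1e3+n*g[1]/1e3;print(g,proj("scene",[*p,.026]).round(1))
from scipy.spatial.transform import Rotation as R
print(R.from_rotvec(manip.sense()["tool_rot"]).as_matrix().round(3))
E
```

```text
corners [ 0.61675559 -0.18137431] [ 0.46971566 -0.20453591] [0.55388448 0.2108879 ] [0.40059167 0.18696492]
yaw 99.5594284759567 0.3972686983408198 0.39755631196880814 0.15514829738418506
O [0.50193332 0.05229135] e [-0.16607051  0.98611388]
rail [ 40.2 -78.9]
rail [-32.2 -76.8]
rail [-28.6 -38.8]
rail [ 39.9 -40.3]
rail [41.2 37.7]
rail [-28.7  41.2]
rail [-29.6  77.5]
rail [40.4 78.2]
far [ 0.52105957 -0.0369175 ] [-91.1  -4. ] 0.11758035845051244 angle of +y vs gauge y deg 0.020433515734729794
near [ 0.53965083 -0.15729216] [-212.9   -2.4] 0.11994951366934307 angle of +y vs gauge y deg -2.618786546665843
tray [array([ 0.55482843, -0.29345442]), array([ 0.56541867, -0.40331535]), array([ 0.38329911, -0.41972275]), array([ 0.37036038, -0.31166964])] [ 0.46847665 -0.35704054] 5.39533599385949
(150, 78) [278.7 157.1]
(150, -78) [329.5 166.3]
(-250, 78) [239.1 270.8]
(-250, -78) [299.6 284.5]
[[-0.     0.381 -0.925]
 [ 0.001 -0.925 -0.381]
 [-1.    -0.001 -0.   ]]
```

```bash
cat >> h.py <<'E'
from scipy.spatial.transform import Rotation as R
O=np.array([.5019,.0523]);YAW=np.radians(99.56);E_=np.array([np.cos(YAW),np.sin(YAW)]);N_=np.array([-E_[1],E_[0]])
def g2w(gx,gy,z):return np.array([*(O+E_*gx/1e3+N_*gy/1e3),z])
def w2g(p):d=np.array(p[:2])-O;return (np.array([d@E_,d@N_])*1e3).round(1)
def go(p,yaw):
    s=manip.sense();M=R.from_rotvec(s["tool_rot"])
    y=np.array([np.cos(yaw),np.sin(yaw),0]);x=np.array([0,0,-1.]);T=R.from_matrix(np.c_[x,y,np.cross(x,y)])
    print("clk",round(s["clock"],2),"tcp",np.round(s["tcp_pos"],4),"g",w2g(s["tcp_pos"]),"F",np.round(s["ft_force"],1),"w",round(s["width"],4),"q",np.round(s["qpos"],2))
    print("shift mm",(M.inv().apply(np.array(p)-s["tcp_pos"])*1e3).round(1),"rot",(M.inv()*T).as_rotvec().round(4))
E
python3 -c "
from h import *
go([.521,-.037,.2],YAW)"
```

```text
clk 0.15 tcp [ 0.2094 -0.5081  0.2307] g [-504.1  381.5] F [ 0.1 -0.2 -0.1] w 0.0852 q [-1.31  0.33 -0.19  1.05  0.    1.44]
shift mm [  31.2 -316.9 -467.5] rot [-2.9176e+00 -2.0000e-03 -1.0000e-04]
```

Emit:
move_arm:
  moves:
    - {"xyz": [0,-34,-50],"rotation": [-0.18,0,0],"grip": 60}
    - {"xyz": [0,-68,-100],"rotation": [-0.36,0,0],"grip": 60}
    - {"xyz": [0,-102,-150],"rotation": [-0.54,0,0],"grip": 60}
    - {"xyz": [0,-136,-200],"rotation": [-0.72,0,0],"grip": 60}
    - {"xyz": [0,-170,-250],"rotation": [-0.9,0,0],"grip": 60}
    - {"xyz": [0,-204,-300],"rotation": [-1.08,0,0],"grip": 60}
    - {"xyz": [10,-238,-350],"rotation": [-1.26,0,0],"grip": 60}
    - {"xyz": [20,-272,-400],"rotation": [-1.44,0,0],"grip": 60}
    - {"xyz": [31,-300,-440],"rotation": [-1.62,0,0],"grip": 60}
    - {"xyz": [31,-317,-467.5],"rotation": [-1.8,0,0],"grip": 60}

```text
clock: 1.4
tcp_pos: [0.521, -0.035, 0.1991]
tool_rot: [0.735, 1.445, -0.736]
ft_force: [-0.0, -0.7, 0.4]
width: 0.0511
```

```bash
python3 -c "
from h import *
go([.521,-.037,.1],YAW)"
```

```text
clk 1.4 tcp [ 0.521  -0.035   0.1991] g [-89.3  -4.4] F [-0.  -0.7  0.4] w 0.0511 q [-0.21  0.3  -0.31  0.96  0.    0.73]
shift mm [99.1 -1.1  1.8] rot [-1.1094e+00 -2.2000e-03  3.0000e-04]
```

Emit:
move_arm:
  moves:
    - {"xyz": [20,-1,1],"rotation": [-0.18,0,0],"grip": 60}
    - {"xyz": [40,-1,1],"rotation": [-0.36,0,0],"grip": 60}
    - {"xyz": [60,-1,1],"rotation": [-0.54,0,0],"grip": 60}
    - {"xyz": [80,-1,1],"rotation": [-0.72,0,0],"grip": 60}
    - {"xyz": [99,-1,1],"rotation": [-0.9,0,0],"grip": 60}
    - {"xyz": [120,-1,1],"rotation": [-1.08,0,0],"grip": 60}
    - {"xyz": [130,-1,1],"rotation": [-1.117,0,0],"grip": 60}
    - {"xyz": [130,-1,1],"rotation": [-1.117,0,0],"grip": 60}

```text
clock: 2.4
tcp_pos: [0.5202, -0.0386, 0.0697]
tool_rot: [-0.129, 1.568, 0.129]
ft_force: [-0.6, -0.4, 0.3]
width: 0.0514
```

```bash
python3 -c "
from h import *
save('scene','s2',190,130,200,160,4)
go([.521,-.037,.016],YAW)"
```

```text
clk 2.45 tcp [ 0.5208 -0.0388  0.0704] g [-92.9  -3.5] F [1.3 0.4 0.2] w 0.0514 q [-0.22  0.44 -0.48  0.65  0.   -0.38]
shift mm [54.4  1.7  0.5] rot [-0.0025 -0.0003 -0.0001]
```

View pics/s2.png

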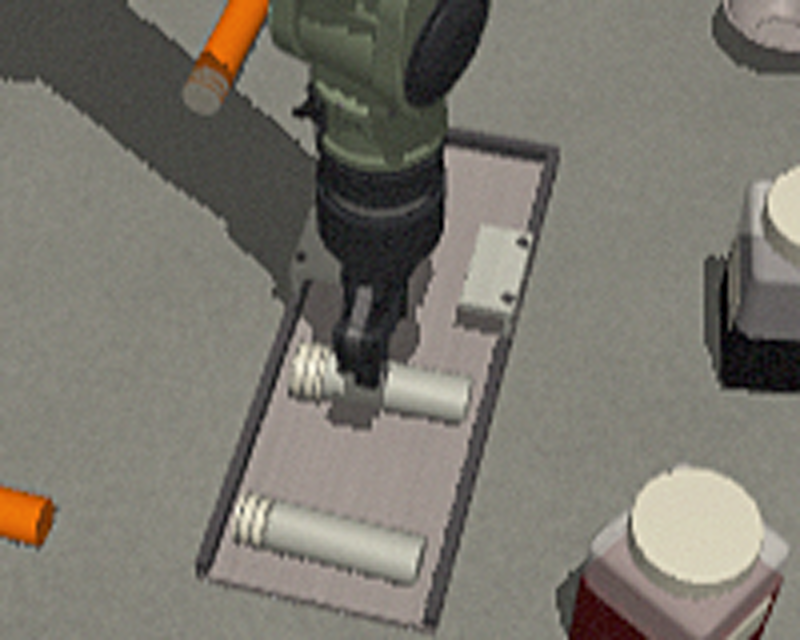

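The crop shows the gripper above the middle of the farther tube, at crop px (380,385), with the fingers either side of it. Descending.

Emit:
move_arm:
  moves:
    - {"xyz": [18,1.5,0],"rotation": [0,0,0],"grip": 60}
    - {"xyz": [32,1.5,0],"rotation": [0,0,0],"grip": 60}
    - {"xyz": [44,1.5,0],"rotation": [0,0,0],"grip": 60}
    - {"xyz": [54,1.5,0],"rotation": [0,0,0],"grip": 60}
    - {"xyz": [54,4,0],"rotation": [0,0,0],"grip": 60}
    - {"xyz": [54,8,0],"rotation": [0,0,0],"grip": 60}
    - {"xyz": [54,12,0],"rotation": [0,0,0],"grip": 60}

```text
clock: 3.32
tcp_pos: [0.5192, -0.0267, 0.0167]
tool_rot: [-0.131, 1.566, 0.13]
ft_force: [0.7, -1.2, -0.2]
width: 0.0516
```

```bash
python3 -c "
from h import *
go(g2w(-60,-4,.016),YAW)"
```

```text
clk 3.33 tcp [ 0.5192 -0.0267  0.0167] g [-80.8  -3.9] F [ 0.7 -1.2 -0.2] w 0.0516 q [-0.19  0.52 -0.53  0.52 -0.   -0.36]
shift mm [ 0.7 20.8  0.1] rot [-0.0006  0.0008  0.0004]
```

Emit:
move_arm:
  moves:
    - {"xyz": [0,5,0],"rotation": [0,0,0],"grip": 60}
    - {"xyz": [0,10,0],"rotation": [0,0,0],"grip": 60}
    - {"xyz": [0,15,0],"rotation": [0,0,0],"grip": 60}
    - {"xyz": [0,20,0],"rotation": [0,0,0],"grip": 60}
    - {"xyz": [0,25,0],"rotation": [0,0,0],"grip": 60}
    - {"xyz": [0,30,0],"rotation": [0,0,0],"grip": 60}
    - {"xyz": [0,35,0],"rotation": [0,0,0],"grip": 60}
    - {"xyz": [0,40,0],"rotation": [0,0,0],"grip": 60}

```text
clock: 4.32
tcp_pos: [0.5121, 0.0128, 0.0163]
tool_rot: [-0.13, 1.567, 0.13]
ft_force: [-0.8, 0.5, -0.4]
width: 0.0512
```

```bash
python3 -c "
from h import *
save('scene','s3',190,130,200,160,4)
go(g2w(-60,-4,.016),YAW)"
```

```text
clk 4.38 tcp [0.5119 0.0134 0.0162] g [-40.   -3.4] F [-0.1  0.4 -0.3] w 0.051 q [-0.12  0.51 -0.55  0.51  0.   -0.29]
shift mm [  0.2 -20.    0.6] rot [-0.0001 -0.0002 -0.0006]
```

View pics/s3.png

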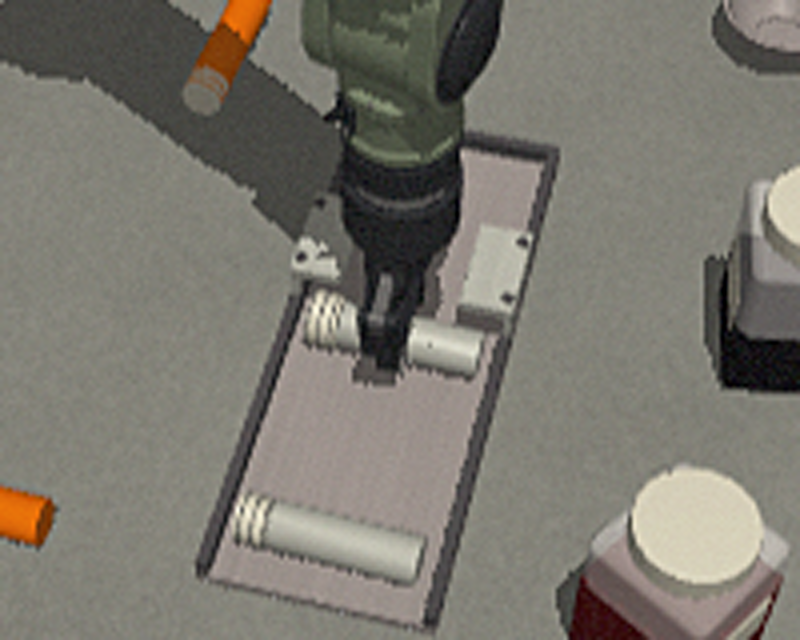

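The tube has rolled up to just before the rails, at crop px (390,335), with no force. Now small steps with a force check after each.

Emit:
move_arm:
  moves:
    - {"xyz": [0,2,0],"rotation": [0,0,0],"grip": 60}
    - {"xyz": [0,4,0],"rotation": [0,0,0],"grip": 60}
    - {"xyz": [0,6,0],"rotation": [0,0,0],"grip": 60}
    - {"xyz": [0,8,0],"rotation": [0,0,0],"grip": 60}

```text
clock: 4.88
tcp_pos: [0.5108, 0.0205, 0.0163]
tool_rot: [-0.13, 1.567, 0.13]
ft_force: [-0.1, -0.3, 0.2]
width: 0.0516
```

Emit:
move_arm:
  moves:
    - {"xyz": [0,2,0],"rotation": [0,0,0],"grip": 60}
    - {"xyz": [0,4,0],"rotation": [0,0,0],"grip": 60}

```text
clock: 5.12
tcp_pos: [0.5106, 0.0243, 0.0164]
tool_rot: [-0.131, 1.566, 0.13]
ft_force: [1.0, -0.9, 1.2]
width: 0.0516
```

Emit:
move_arm:
  moves:
    - {"xyz": [0,2,0],"rotation": [0,0,0],"grip": 60}
    - {"xyz": [0,4,0],"rotation": [0,0,0],"grip": 60}

```text
clock: 5.38
tcp_pos: [0.5104, 0.028, 0.0165]
tool_rot: [-0.131, 1.565, 0.13]
ft_force: [2.6, -2.9, -0.1]
width: 0.0512
```

```bash
python3 -c "
from h import *
for n in ('scene','top','top'):
    go(g2w(-60,-4,.016),YAW)
    a=capture(n); import cv2
    x=a[160:240,240:340] if n=='scene' else a[170:260,190:310]
    cv2.imwrite('pics/%s4.png'%n,cv2.resize(x[...,::-1],None,fx=6,fy=6,interpolation=cv2.INTER_CUBIC))
"
```

```text
clk 5.38 tcp [0.5104 0.028  0.0165] g [-25.4  -4.3] F [ 2.6 -2.9 -0.1] w 0.0512 q [-0.09  0.51 -0.55  0.51 -0.   -0.26]
shift mm [  0.6 -34.6  -0.3] rot [-0.0008  0.0013  0.0012]
clk 5.42 tcp [0.5103 0.0283 0.0165] g [-25.1  -4.3] F [ 2.4 -1.9  0.5] w 0.0513 q [-0.09  0.51 -0.55  0.51 -0.   -0.26]
shift mm [  0.6 -34.9  -0.3] rot [-0.0005  0.0013  0.0008]
clk 5.47 tcp [0.5101 0.0282 0.0165] g [-25.1  -4.1] F [ 2.2 -2.5  0.7] w 0.0512 q [-0.09  0.51 -0.55  0.51 -0.   -0.26]
shift mm [  0.5 -34.9  -0.1] rot [-0.0006  0.001   0.0007]
```

View pics/scene4.png

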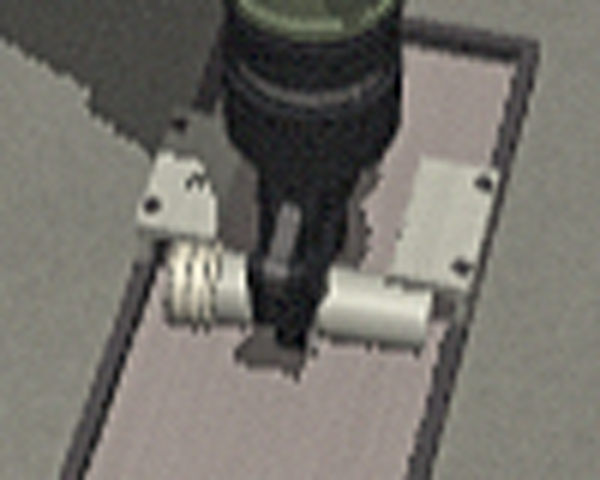

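The force holds steady at about 3 N with the arm still, and the cap end sits against the left rail's front edge (crop px (195,250)). The tube binds, so I'll stop and draw it back with the front finger.

Emit:
move_arm:
  moves:
    - {"xyz": [0,-5,0],"rotation": [0,0,0],"grip": 60}
    - {"xyz": [0,-12,0],"rotation": [0,0,0],"grip": 60}
    - {"xyz": [0,-18,0],"rotation": [0,0,0],"grip": 60}
    - {"xyz": [0,-23,0],"rotation": [0,0,0],"grip": 60}
    - {"xyz": [0,-29,0],"rotation": [0,0,0],"grip": 60}
    - {"xyz": [0,-35,0],"rotation": [0,0,0],"grip": 60}
    - {"xyz": [0,-41,0],"rotation": [0,0,0],"grip": 60}
    - {"xyz": [0,-47,0],"rotation": [0,0,0],"grip": 60}
    - {"xyz": [0,-53,0],"rotation": [0,0,0],"grip": 60}
    - {"xyz": [0,-59,0],"rotation": [0,0,0],"grip": 60}

```text
clock: 6.78
tcp_pos: [0.5194, -0.0303, 0.0163]
tool_rot: [-0.13, 1.567, 0.131]
ft_force: [-0.0, -0.3, 0.7]
width: 0.0513
```

```bash
python3 -c "
from h import *
save('scene','s5',190,130,200,160,4)
go(g2w(-80,-4,.016),YAW)"
```

```text
clk 6.83 tcp [ 0.5196 -0.0309  0.0163] g [-85.   -3.7] F [-0.3 -0.8  0.2] w 0.0513 q [-0.2   0.52 -0.53  0.52 -0.   -0.37]
shift mm [0.3 5.  0.3] rot [-0.0013  0.0002  0.0007]
```

View pics/s5.png

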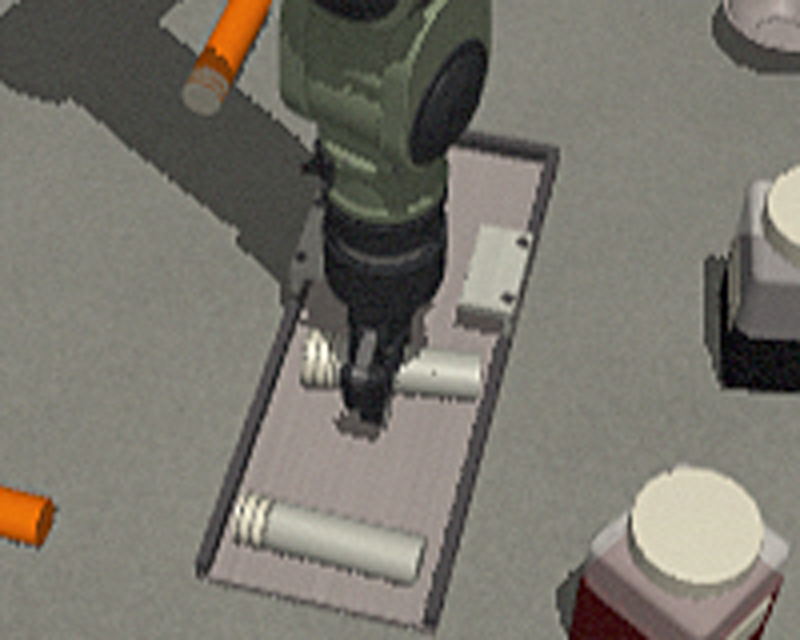

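The tube is drawn back to crop px (400,370) and rolls with no force. Its cap is now visibly tilted at (318,360), so this is the askew one. Gripping and lifting it.

Emit:
move_arm:
  moves:
    - {"xyz": [0,6,0],"rotation": [0,0,0],"grip": 45}
    - {"xyz": [0,8,0],"rotation": [0,0,0],"grip": 20}
    - {"xyz": [0,8,0],"rotation": [0,0,0],"grip": 20}
    - {"xyz": [0,8,0],"rotation": [0,0,0],"grip": 20}
    - {"xyz": [0,8,0],"rotation": [0,0,0],"grip": 20}

```text
clock: 7.45
tcp_pos: [0.518, -0.0216, 0.0165]
tool_rot: [-0.13, 1.567, 0.131]
ft_force: [-0.6, 0.2, 6.6]
width: 0.0309
```

```bash
python3 -c "
from h import *
go([.468,-.357,.14],np.radians(95.4))"
```

```text
clk 7.45 tcp [ 0.518  -0.0216  0.0165] g [-75.6  -3.6] F [-0.6  0.2  6.6] w 0.0309 q [-0.18  0.52 -0.53  0.52  0.   -0.35]
shift mm [-123.7 -322.4 -104.9] rot [ 0.0723  0.0003 -0.0007]
```

Emit:
move_arm:
  moves:
    - {"xyz": [-10,0,0],"rotation": [0,0,0],"grip": 20}
    - {"xyz": [-30,0,0],"rotation": [0,0,0],"grip": 20}
    - {"xyz": [-65,0,0],"rotation": [0,0,0],"grip": 20}
    - {"xyz": [-100,-15,-5],"rotation": [0,0,0],"grip": 20}
    - {"xyz": [-105,-60,-20],"rotation": [0,0,0],"grip": 20}
    - {"xyz": [-105,-110,-36],"rotation": [0.02,0,0],"grip": 20}
    - {"xyz": [-105,-160,-52],"rotation": [0.04,0,0],"grip": 20}
    - {"xyz": [-105,-210,-68],"rotation": [0.06,0,0],"grip": 20}
    - {"xyz": [-105,-260,-85],"rotation": [0.07,0,0],"grip": 20}
    - {"xyz": [-105,-300,-100],"rotation": [0.072,0,0],"grip": 20}

```text
clock: 8.7
tcp_pos: [0.4683, -0.3364, 0.1214]
tool_rot: [-0.073, 1.569, 0.073]
ft_force: [0.2, 0.6, -2.0]
width: 0.0309
```

Emit:
move_arm:
  moves:
    - {"xyz": [0,-15,-4],"rotation": [0,0,0],"grip": 20}
    - {"xyz": [0,-22,-5],"rotation": [0,0,0],"grip": 20}
    - {"xyz": [0,-22,-5],"rotation": [0,0,0],"grip": 20}

```text
clock: 9.07
tcp_pos: [0.4662, -0.3559, 0.1211]
tool_rot: [-0.074, 1.57, 0.075]
ft_force: [-0.2, 1.7, -0.3]
width: 0.0306
```

```bash
python3 -c "
from h import *
save('scene','s6',130,130,200,240,2.5)
go([.468,-.357,.018],np.radians(95.4))"
```

```text
clk 9.12 tcp [ 0.4663 -0.3555  0.1212] g [-396.2  102.9] F [-0.4 -0.1 -1.1] w 0.0308 q [-0.78  0.48 -0.25  0.84  0.   -0.87]
shift mm [103.2  -1.8   1.6] rot [ 0.0012 -0.0002 -0.001 ]
```

View pics/s6.png

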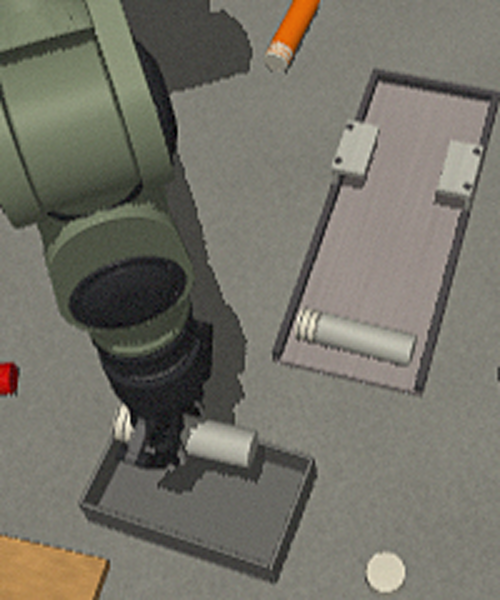

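The tube is held over the tray. Lowering it and releasing.

Emit:
move_arm:
  moves:
    - {"xyz": [25,-1.5,1.5],"rotation": [0,0,0],"grip": 20}
    - {"xyz": [50,-1.5,1.5],"rotation": [0,0,0],"grip": 20}
    - {"xyz": [75,-1.5,1.5],"rotation": [0,0,0],"grip": 20}
    - {"xyz": [92,-1.5,1.5],"rotation": [0,0,0],"grip": 20}
    - {"xyz": [102,-1.5,1.5],"rotation": [0,0,0],"grip": 20}
    - {"xyz": [106.5,-1.5,1.5],"rotation": [0,0,0],"grip": 20}
    - {"xyz": [106.5,-1.5,1.5],"rotation": [0,0,0],"grip": 20}

```text
clock: 10.0
tcp_pos: [0.468, -0.3582, 0.015]
tool_rot: [-0.074, 1.569, 0.074]
ft_force: [0.5, 0.5, -0.7]
width: 0.0307
```

Emit:
move_arm:
  moves:
    - {"xyz": [0,0,0],"rotation": [0,0,0],"grip": 45}
    - {"xyz": [0,0,0],"rotation": [0,0,0],"grip": 60}
    - {"xyz": [0,0,0],"rotation": [0,0,0],"grip": 60}
    - {"xyz": [-10,0,0],"rotation": [0,0,0],"grip": 60}
    - {"xyz": [-35,0,0],"rotation": [0,0,0],"grip": 60}
    - {"xyz": [-80,0,0],"rotation": [0,0,0],"grip": 60}
    - {"xyz": [-100,0,0],"rotation": [0,0,0],"grip": 60}
    - {"xyz": [-105,0,0],"rotation": [0,0,0],"grip": 60}

```text
clock: 11.0
tcp_pos: [0.4687, -0.359, 0.122]
tool_rot: [-0.076, 1.567, 0.072]
ft_force: [0.3, -0.1, -1.1]
width: 0.0512
```

```bash
python3 -c "
from h import *
go(g2w(-213,-2.5,.12),YAW-np.radians(2.6)*0)"
```

```text
clk 11.0 tcp [ 0.4687 -0.359   0.122 ] g [-400.1  101.1] F [ 0.3 -0.1 -1.1] w 0.0512 q [-0.78  0.49 -0.24  0.84 -0.   -0.87]
shift mm [  1.7 194.1  89.7] rot [-0.0726  0.0023  0.0029]
```

Emit:
move_arm:
  moves:
    - {"xyz": [0,35,16],"rotation": [-0.01,0,0],"grip": 60}
    - {"xyz": [0,85,39],"rotation": [-0.03,0,0],"grip": 60}
    - {"xyz": [0,135,62],"rotation": [-0.05,0,0],"grip": 60}
    - {"xyz": [0,175,81],"rotation": [-0.07,0,0],"grip": 60}
    - {"xyz": [20,194,89.5],"rotation": [-0.0726,0,0],"grip": 60}
    - {"xyz": [50,194,89.5],"rotation": [-0.0726,0,0],"grip": 60}
    - {"xyz": [50,194,89.5],"rotation": [-0.0726,0,0],"grip": 60}

```text
clock: 11.88
tcp_pos: [0.5361, -0.1551, 0.0672]
tool_rot: [-0.129, 1.572, 0.134]
ft_force: [0.5, 0.9, 0.6]
width: 0.0513
```

```bash
python3 -c "
from h import *
save('scene','s7',130,180,200,190,3)
go(g2w(-213,-2.5,.016),YAW)"
```

```text
clk 11.93 tcp [ 0.5372 -0.1559  0.0687] g [-2.112e+02 -2.000e-01] F [-0.2 -0.1  1.2] w 0.0513 q [-0.41  0.5  -0.38  0.69 -0.   -0.58]
shift mm [52.7 -1.9  2.4] rot [ 0.0001 -0.003  -0.0019]
```

View pics/s7.png

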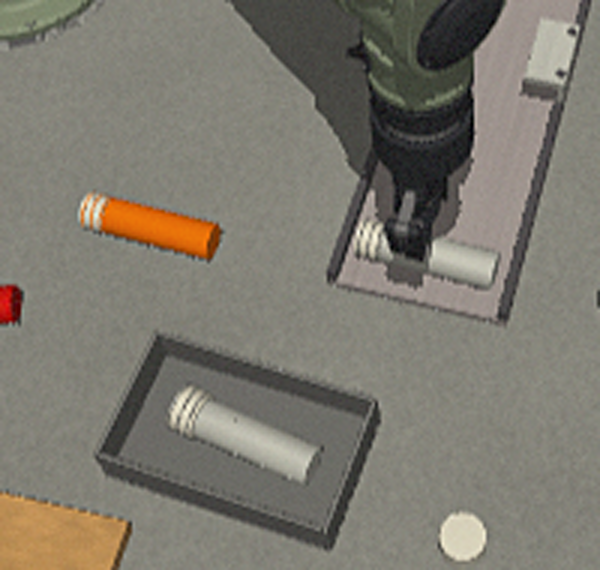

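The reject lies flat in the tray at crop px (245,435), and the gripper straddles the second tube at (425,250). Descending, then rolling it.

Emit:
move_arm:
  moves:
    - {"xyz": [18,-1.5,2],"rotation": [0,0,0],"grip": 60}
    - {"xyz": [34,-1.5,2],"rotation": [0,0,0],"grip": 60}
    - {"xyz": [46,-1.5,2],"rotation": [0,0,0],"grip": 60}
    - {"xyz": [52,-1.5,2],"rotation": [0,0,0],"grip": 60}
    - {"xyz": [52,2,2],"rotation": [0,0,0],"grip": 60}
    - {"xyz": [52,6,2],"rotation": [0,0,0],"grip": 60}
    - {"xyz": [52,10,2],"rotation": [0,0,0],"grip": 60}
    - {"xyz": [52,15,2],"rotation": [0,0,0],"grip": 60}
    - {"xyz": [52,20,2],"rotation": [0,0,0],"grip": 60}
    - {"xyz": [52,25,2],"rotation": [0,0,0],"grip": 60}

```text
clock: 13.18
tcp_pos: [0.5363, -0.1312, 0.0179]
tool_rot: [-0.131, 1.567, 0.131]
ft_force: [-0.2, -0.6, -0.5]
width: 0.0513
```

Emit:
move_arm:
  moves:
    - {"xyz": [0,6,0],"rotation": [0,0,0],"grip": 60}
    - {"xyz": [0,12,0],"rotation": [0,0,0],"grip": 60}
    - {"xyz": [0,18,0],"rotation": [0,0,0],"grip": 60}
    - {"xyz": [0,24,0],"rotation": [0,0,0],"grip": 60}
    - {"xyz": [0,30,0],"rotation": [0,0,0],"grip": 60}
    - {"xyz": [0,36,0],"rotation": [0,0,0],"grip": 60}
    - {"xyz": [0,42,0],"rotation": [0,0,0],"grip": 60}
    - {"xyz": [0,48,0],"rotation": [0,0,0],"grip": 60}
    - {"xyz": [0,54,0],"rotation": [0,0,0],"grip": 60}
    - {"xyz": [0,60,0],"rotation": [0,0,0],"grip": 60}

```text
clock: 14.42
tcp_pos: [0.5264, -0.072, 0.0178]
tool_rot: [-0.131, 1.567, 0.131]
ft_force: [-0.3, 0.5, 0.5]
width: 0.0513
```

```bash
python3 -c "
from h import *
go(g2w(-45,-3,.016),YAW)"
```

```text
clk 14.43 tcp [ 0.5264 -0.072   0.0178] g [-126.7   -3.5] F [-0.3  0.5  0.5] w 0.0513 q [-0.27  0.53 -0.5   0.54  0.   -0.44]
shift mm [ 1.8 81.7 -0.5] rot [-0.      0.0001  0.    ]
```

Emit:
move_arm:
  moves:
    - {"xyz": [1,7,0],"rotation": [0,0,0],"grip": 60}
    - {"xyz": [1,14,0],"rotation": [0,0,0],"grip": 60}
    - {"xyz": [1,21,0],"rotation": [0,0,0],"grip": 60}
    - {"xyz": [1,28,0],"rotation": [0,0,0],"grip": 60}
    - {"xyz": [1,35,0],"rotation": [0,0,0],"grip": 60}
    - {"xyz": [1,42,0],"rotation": [0,0,0],"grip": 60}
    - {"xyz": [1,49,0],"rotation": [0,0,0],"grip": 60}
    - {"xyz": [1,56,0],"rotation": [0,0,0],"grip": 60}
    - {"xyz": [1,63,0],"rotation": [0,0,0],"grip": 60}
    - {"xyz": [1,69,0],"rotation": [0,0,0],"grip": 60}

```text
clock: 15.68
tcp_pos: [0.5149, -0.0039, 0.0168]
tool_rot: [-0.131, 1.567, 0.131]
ft_force: [0.5, -1.1, -0.4]
width: 0.0515
```

```bash
python3 -c "
from h import *
save('scene','s8',220,140,130,110,5)
go(g2w(-45,-3,.016),YAW)"
```

```text
clk 15.72 tcp [ 0.5146 -0.0033  0.0167] g [-56.9  -3.3] F [-0.3  1.1  0.2] w 0.0512 q [-0.15  0.51 -0.54  0.52  0.   -0.32]
shift mm [ 0.7 11.9 -0.3] rot [ 0.0007 -0.0002 -0.0006]
```

View pics/s8.png

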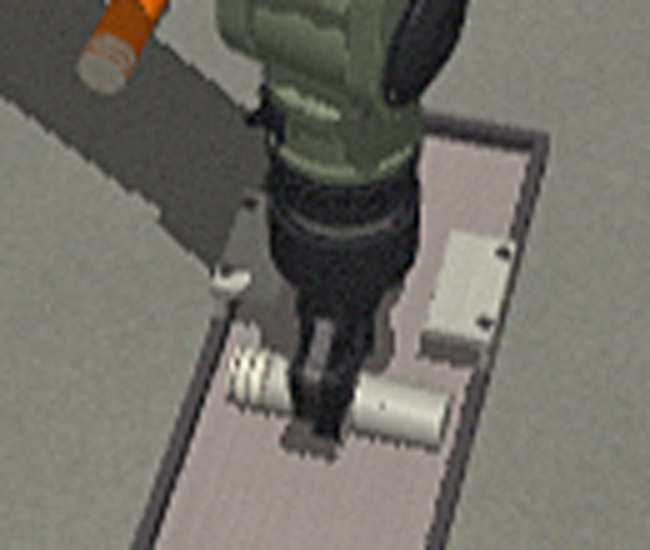

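The tube is nearly square before the rails, at crop px (340,395). I'll roll it on with force checks.

Emit:
move_arm:
  moves:
    - {"xyz": [0,4,0],"rotation": [0,0,0],"grip": 60}
    - {"xyz": [0,8,0],"rotation": [0,0,0],"grip": 60}
    - {"xyz": [0,12,0],"rotation": [0,0,0],"grip": 60}
    - {"xyz": [0,16,0],"rotation": [0,0,0],"grip": 60}
    - {"xyz": [0,20,0],"rotation": [0,0,0],"grip": 60}
    - {"xyz": [0,24,0],"rotation": [0,0,0],"grip": 60}

```text
clock: 16.48
tcp_pos: [0.5109, 0.0196, 0.0168]
tool_rot: [-0.131, 1.567, 0.131]
ft_force: [0.3, -0.1, 0.1]
width: 0.0516
```

Emit:
move_arm:
  moves:
    - {"xyz": [0,3,0],"rotation": [0,0,0],"grip": 60}
    - {"xyz": [0,6,0],"rotation": [0,0,0],"grip": 60}

```text
clock: 16.73
tcp_pos: [0.51, 0.0254, 0.0168]
tool_rot: [-0.131, 1.567, 0.131]
ft_force: [-0.4, 0.6, 0.3]
width: 0.0511
```

Emit:
move_arm:
  moves:
    - {"xyz": [0,2,0],"rotation": [0,0,0],"grip": 60}
    - {"xyz": [0,4,0],"rotation": [0,0,0],"grip": 60}

```text
clock: 16.98
tcp_pos: [0.5093, 0.0293, 0.0168]
tool_rot: [-0.131, 1.567, 0.131]
ft_force: [0.1, 0.1, 0.5]
width: 0.0513
```

Emit:
move_arm:
  moves:
    - {"xyz": [0,2,0],"rotation": [0,0,0],"grip": 60}
    - {"xyz": [0,4,0],"rotation": [0,0,0],"grip": 60}

```text
clock: 17.23
tcp_pos: [0.5086, 0.0332, 0.0168]
tool_rot: [-0.131, 1.567, 0.131]
ft_force: [0.1, -0.3, -0.2]
width: 0.0512
```

Emit:
move_arm:
  moves:
    - {"xyz": [0,3,0],"rotation": [0,0,0],"grip": 60}
    - {"xyz": [0,6,0],"rotation": [0,0,0],"grip": 60}

```text
clock: 17.48
tcp_pos: [0.5076, 0.0392, 0.0168]
tool_rot: [-0.131, 1.567, 0.131]
ft_force: [-0.3, -0.5, 0.3]
width: 0.051
```

Emit:
move_arm:
  moves:
    - {"xyz": [0,5,0],"rotation": [0,0,0],"grip": 60}
    - {"xyz": [0,10,0],"rotation": [0,0,0],"grip": 60}
    - {"xyz": [0,15,0],"rotation": [0,0,0],"grip": 60}
    - {"xyz": [0,20,0],"rotation": [0,0,0],"grip": 60}
    - {"xyz": [0,25,0],"rotation": [0,0,0],"grip": 60}

```text
clock: 18.1
tcp_pos: [0.5035, 0.064, 0.0168]
tool_rot: [-0.131, 1.567, 0.131]
ft_force: [0.7, 0.8, 0.6]
width: 0.0511
```

Emit:
move_arm:
  moves:
    - {"xyz": [0,5,0],"rotation": [0,0,0],"grip": 60}
    - {"xyz": [0,10,0],"rotation": [0,0,0],"grip": 60}
    - {"xyz": [0,15,0],"rotation": [0,0,0],"grip": 60}
    - {"xyz": [0,20,0],"rotation": [0,0,0],"grip": 60}
    - {"xyz": [0,25,0],"rotation": [0,0,0],"grip": 60}

```text
clock: 18.73
tcp_pos: [0.4993, 0.0886, 0.0168]
tool_rot: [-0.131, 1.567, 0.131]
ft_force: [0.7, 0.7, -0.2]
width: 0.0513
```

Emit:
move_arm:
  moves:
    - {"xyz": [0,5,0],"rotation": [0,0,0],"grip": 60}
    - {"xyz": [0,10,0],"rotation": [0,0,0],"grip": 60}
    - {"xyz": [0,15,0],"rotation": [0,0,0],"grip": 60}
    - {"xyz": [0,20,0],"rotation": [0,0,0],"grip": 60}
    - {"xyz": [0,25,0],"rotation": [0,0,0],"grip": 60}

```text
clock: 19.35
tcp_pos: [0.4951, 0.1133, 0.0168]
tool_rot: [-0.131, 1.567, 0.131]
ft_force: [-0.0, -0.5, -0.2]
width: 0.051
```

Emit:
move_arm:
  moves:
    - {"xyz": [0,5,0],"rotation": [0,0,0],"grip": 60}
    - {"xyz": [0,10,0],"rotation": [0,0,0],"grip": 60}
    - {"xyz": [0,15,0],"rotation": [0,0,0],"grip": 60}
    - {"xyz": [0,20,0],"rotation": [0,0,0],"grip": 60}
    - {"xyz": [0,25,0],"rotation": [0,0,0],"grip": 60}
    - {"xyz": [0,27,0],"rotation": [0,0,0],"grip": 60}

```text
clock: 20.1
tcp_pos: [0.4907, 0.14, 0.0168]
tool_rot: [-0.131, 1.567, 0.131]
ft_force: [0.9, 0.4, 0.3]
width: 0.0515
```

```bash
python3 -c "
from h import *
save('top','t9',180,165,130,110,5)
go(g2w(88,-3,.016),YAW)"
```

```text
clk 20.15 tcp [0.4907 0.1401 0.0168] g [88.4 -3.5] F [0.1 0.2 0.7] w 0.0512 q [ 0.13  0.51 -0.55  0.51  0.   -0.03]
shift mm [ 0.8 -0.4 -0.5] rot [ 0.0004  0.     -0.0002]
```

View pics/t9.png

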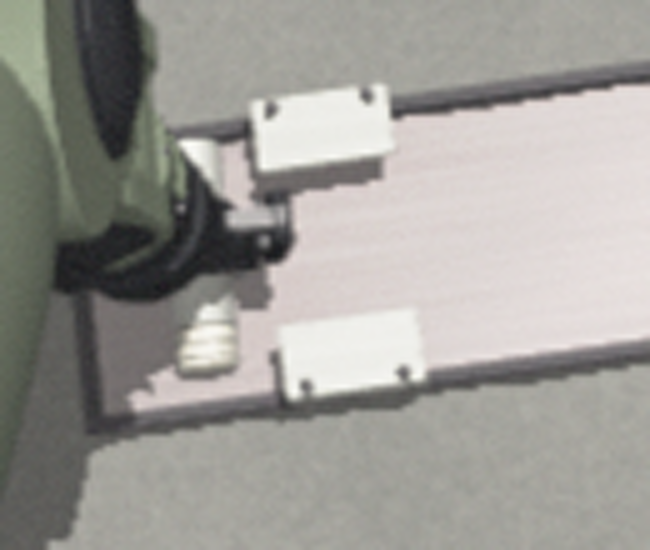

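The true tube is past the rails at crop px (205,260), and no force was felt all the way through. Centring the fingers off it, then rising clear.

Emit:
move_arm:
  moves:
    - {"xyz": [0,-4,0],"rotation": [0,0,0],"grip": 60}
    - {"xyz": [0,-8,0],"rotation": [0,0,0],"grip": 62}
    - {"xyz": [0,-8,0],"rotation": [0,0,0],"grip": 65}
    - {"xyz": [-10,-8,0],"rotation": [0,0,0],"grip": 65}
    - {"xyz": [-30,-8,0],"rotation": [0,0,0],"grip": 65}
    - {"xyz": [-70,-8,0],"rotation": [0,0,0],"grip": 65}
    - {"xyz": [-120,-8,0],"rotation": [0,0,0],"grip": 65}
    - {"xyz": [-180,-8,0],"rotation": [0,0,0],"grip": 65}
    - {"xyz": [-200,-60,0],"rotation": [0,0,0],"grip": 65}
    - {"xyz": [-200,-120,0],"rotation": [0,0,0],"grip": 65}

```text
clock: 21.4
tcp_pos: [0.5124, 0.0208, 0.2202]
tool_rot: [-0.134, 1.561, 0.133]
ft_force: [2.0, 0.1, -0.3]
width: 0.0558
```

Emit:
move_arm:
  moves:
    - {"xyz": [0,-60,20],"rotation": [0,0,0],"grip": 65}
    - {"xyz": [0,-120,40],"rotation": [0,0,0],"grip": 65}
    - {"xyz": [0,-180,60],"rotation": [0,0,0],"grip": 65}
    - {"xyz": [0,-200,70],"rotation": [0,0,0],"grip": 65}
    - {"xyz": [0,-200,70],"rotation": [0,0,0],"grip": 65}
    - {"xyz": [0,-200,70],"rotation": [0,0,0],"grip": 65}

```text
clock: 22.15
tcp_pos: [0.6122, -0.1634, 0.217]
tool_rot: [-0.131, 1.567, 0.132]
ft_force: [0.6, 0.1, -0.1]
width: 0.0556
```

```bash
python3 -c "
from h import *
save('top','t10',0,0,560,420,1.4)
go(g2w(88,-3,.016),YAW)"
```

```text
clk 22.2 tcp [ 0.6122 -0.1631  0.2171] g [-230.7  -73. ] F [-0.5  0.3  0. ] w 0.0554 q [-0.38  0.49  0.02  1.1   0.   -0.54]
shift mm [201.3 318.7 -69.6] rot [ 0.0011 -0.0005 -0.0006]
```

View pics/t10.png

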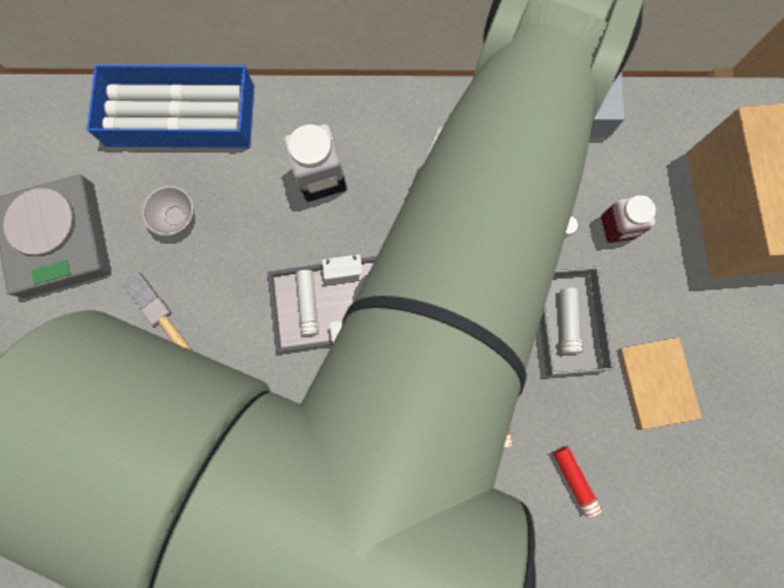

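The true tube lies beyond the rails at px (307,302), and the askew one lies in the tray at (570,320). The arm is clear, so I'm handing in.

```bash
python3 -c "
from plant import workorder
print(workorder.job_done())"
```

```text
the job is handed in; nothing more can be done
None
```

The job is done and handed in: the true tube is on the plate beyond the rails, and the askew tube is in the grey reject tray.

- **Askew tube (the one nearer the rails):** I rolled it up first. It bound at the rails with a steady force of about 3 N, so I stopped and drew it back. Its cap then looked visibly tilted, so I gripped it and laid it in the tray.
- **True tube:** I rolled it right under the rails with only sensor noise on the force reading (about 1 N), and never gripped or lifted it. It came to rest beyond the rails.
- **Last checks:** the final top view showed both tubes in place and no contact force on the arm at 22.2 s. In that view the arm hid the red jar, the farther part of the rails and most of the orange look-alike tubes. I couldn't recheck those, but no unexpected force was felt at any point. No check failed or disagreed.

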